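Click the day wheel on to the red tooth

TASK

Bags sealed today carry the red day, so set the seven-toothed day wheel on the little grey stand left of the bag sealer: with a fingertip, flick the top edge of the wheel away from the robot, click by click, until its red tooth stands straight up, and do not run it past. Grasp nothing: leave the stand in its place, and leave the jars round it alone.

Things in the scene. Friction and masses are not known exactly. Their poses are not given: they have to be found in the camera images.
- day_stand: Small loose desk stand, about 1.2 kg, on rubber feet; slides or tips at 6 N or so of sideways push. Grey base plate 120 (x) x 96 (y) mm, 17 mm high; two grey cheeks (outer faces at y = -22.5, +22.5 mm, tops 82 mm high) hold a toothed wheel. Origin: centre of its underside. x: level, the way the wheel's top must move (away from the robot, within 0.45 rad); y: along the axle, which is 68 mm up; z up.
- wheel_top (a point): Fixed point of the stand straight above the axle, 114 mm above the worktop, where the tip of the uppermost tooth stands when the wheel rests in a click. Axes as the stand's.
- red_tooth (a point): Middle of the outer end of the red tooth, 46 mm from the axle, turning with the wheel. The wheel has a black hub of radius 30 mm and seven teeth, one red, six white, 51.4 degrees apart, each 7 mm thick and 18 mm wide along the axle. At the start the red tooth is one, two or three clicks short of straight up, on the robot's side of the wheel.
- day_wheel (a joint): Turn of the wheel in rad: 0 with the red tooth straight up, growing as the wheel's top moves along the stand's +x. A sprung detent holds it at every multiple of 0.898 (a tooth straight up); about 2 N at a tooth's end moves it, and past half a click it snaps on to the next. Starts near -0.90, -1.80 or -2.69.
- spice_jar_1: Loose spice jar with green cap, 46 mm across, 106 mm tall, beside or behind the stand; origin at the centre of its underside. A bystander.
- jar_2: Loose small jar with black lid, 63 mm across, 94 mm tall, left of the stand and nearer the robot; origin at the centre of its underside. A bystander.
- spice_jar_2: Loose spice jar with green cap, 46 mm across, 106 mm tall, beside or behind the stand; origin at the centre of its underside. A bystander.
There are look-alikes about, which are no part of the job. Of the things that look like the day_stand, the largest one is meant.

How it is judged (in metres and radians):
At the end, for the whole second after the job is handed in: The wheel rests in the click with the red tooth straight up (within 0.15 rad), reached by turning forward; the stand stands level and at rest within 25 mm of where it stood; every jar is within 20 mm of where it stood (value of joint day_wheel between -0.15 and 0.15 rad and velocity of joint day_wheel between -0.2 and 0.2 rad/s and distance of day_stand from where it was at the start of the episode below 0.025 m and angle between day_stand's own z axis and vertical below 0.05 rad and linear speed of day_stand below 0.02 m/s and distance of each of spice_jar_1, jar_2, spice_jar_2 from where it was at the start of the episode below 0.02 m); the robot touches nothing.
It fails at once if the red tooth is run past straight up by more than 0.6 rad (on towards the next click) (value of joint day_wheel above 0.6 rad).
It fails at once if the wheel is turned backwards, to four clicks or more short of the red tooth (value of joint day_wheel below -3.41087 rad).
It fails at once if the stand is lifted by more than 10 mm, tipped by more than 0.2 rad or shoved by more than 40 mm (height (world z) of day_stand above 0.01 m or angle between day_stand's own z axis and vertical above 0.2 rad or distance of day_stand from where it was at the start of the episode above 0.04 m).
It fails at once if a jar is moved or lifted by more than 30 mm or knocked over (distance of any of spice_jar_1, jar_2, spice_jar_2 from where it was at the start of the episode above 0.03 m or angle between any of spice_jar_1, jar_2, spice_jar_2's own z axis and vertical above 0.4 rad).
It also fails if it takes over 42 s, if anything falls off the work surface, if the arm or the gripper's body presses on something with over 40 N, if the wrist force passes 120 N, or if a joint passes its speed limit or range.

ROBOT

A 6-joint arm with a two-finger parallel gripper is mounted at the origin on a cart in front of the work surface, level with it; the furniture and walls round the work are solid. World frame = base frame: x ahead of the robot, y to its left, z up, the work surface at z = 0. Lengths are in m, angles in degrees, forces in N, time in s.
With the tool pointing down it reaches from about 0.325 to 0.9 m from the base axis. Payload 6.1 kg.
Tool frame: the origin (TCP) lies between the finger pads; the fingertips stand bot.tips_ahead ahead of it and the grasp point (between the pads) lies 2 mm behind it (bot.tips_ahead is the distance from the TCP to the fingertips, in m); z points along the fingers, y is the line along which they close (so a half turn about z gives the same grasp; the last joint's range is limited). The gripper opens to 87 mm and grips with 3 to 60 N. Pads are 19 mm wide; open, the fingers measure 117 mm over their backs; the gripper's body (75 mm by 190 mm) begins 51 mm behind the grasp point.
Start: joints at [-80.163, 12.628, 87.462, -0, 79.91, -7.225], TCP at [0.183, -0.597, 0.24] pointing down, gripper open.
Joint ranges: [-170.65, 170.65], [-52.31, 119.04], [5.05, 147.46], [-71.25, 251.25], [11.57, 151.72], [-153.62, 153.62]. Speed limits (degrees/s): [147.25, 147.25, 172.46, 180, 180, 180].

INTERFACE

Orientations are given as a 3x3 rotation matrix whose columns are the frame's x, y, z axes.
In Python, from plant import monitor, eyes, ticket, bot gives the robot as it stands.
- The arm moves only by the tool play_rows, never from a script. Its argument "motion" is a list that holds one entry, the list of rows, each a list of 7 numbers: the shift along the world's x, y, z in m, then the turn, a rotation vector about the world's x, y, z in degrees, then the closure, from 0 (fully open) to 1 (shut). A call has 1 to 10 rows; each row is the pose to reach, as a shift and turn from the pose commanded when the call began; what a row does not reach only later rows make up. A row lasts 1/10 s, in which the tool goes at most 50 mm and 8.59 degrees, less where a joint would pass 70% of its speed; a pose out of reach is approached as far as the arm can. A call with a gripper value outside its range is refused whole. The fingers move at their own pace and stop on an object; "grip_force" is the grip in N (left out, the last holds). Time passes only in rows, so rows that repeat a pose let the fingers close. It gives the time, the measured TCP pose, the force, the opening and the grip force at its end, in the units of the state.
- monitor.get_obs(): the state, without advancing time (a new reading comes with each control period).
- eyes.camera(name): name is "side" or "top"; returns a dict with "img" (384x512x3 uint8, red, green, blue), "mtx" (3x3 intrinsics, pixels), "dist_coeffs" ([k1, k2, p1, p2, k3] as OpenCV has them; the pictures are not rectified), "R" (3x3) and "t" (3): a world point X has camera coordinates R X + t. Camera axes: x right, y down, z forward; pixel columns grow to the right and rows downward; lengths in m; the calibration is good to about 2 mm. A picture is of the moment at which its call begins. There is no depth.
- ticket.hand_in(): hands the job in; it is judged then, once.
Trained networks look in a picture, given as the dict that the camera call returned (one of the last four; its "shot" number tells which), for a name from the list of things; names that differ only in an ending like _2 or _b are one class to them, and where a whole thing is asked for, a point or a joint stands for the part that bears it (a point fixed in the world has none). Each returns a list of dicts, best first, with "p" (0 to 1); they miss things now and then, are a little off and sometimes report something else, mostly with a low value. They report only what shows in the picture. A call takes as long as a camera call. They do not tell look-alikes from the thing itself.
- eyes.boxes_of(thing, picture): "at" ([x, y, z] in m, in world coordinates, good to about 4 mm: the middle of the surface that is visible of it).
The state is a dict: "t": time; "joints": joint angles; "dq": joint speeds; "effort": joint torques, N m; "position": TCP position; "tcp_rot": TCP orientation; "ft_force": force on the tool from outside, world axes, zero at the start; "moment": the same for the moment, N m; "opening": opening from 0.0 (shut) to 1.0 (fully open); "gripper_force": force on a finger pad.
Only numpy, scipy, OpenCV 4.12 (cv2) and the standard library are available. Lean on these libraries where they do the work, as an engineer would, in place of code of your own. Each camera call takes 0.05 s, during which the arm holds its last target. There are 200 camera calls.

## Working session

There is one attempt and no reset: what is moved stays moved. The work goes in short steps, Python scripts to look and compute and a tool call to move; the robot and the scene stay as the last step left them, time stands still between calls to the robot, and variables do not carry over. Pictures are saved under pics/ and viewed, at most 10 in all, crops included, and the job is handed in when it is done.

Besides the shell and the picture viewer there is one more tool, called after ">>>" as a command line: name --argument value ..., lists and objects as JSON in quotes. play_rows: Moves the arm, as the interface text tells. Its arguments: {"type":"object","properties":{"motion":{"type":"array","items":{"type":"array","items":{"type":"array","items":{"type":"number"}}}},"grip_force":{"type":"number"}},"required":["motion"]}

```bash
mkdir -p pics; python3 - <<'E'
from plant import monitor, eyes, ticket, bot
import cv2,numpy as np,pickle
o=monitor.get_obs();print(o['t'],o['position'],o['tcp_rot'],o['ft_force'],bot.tips_ahead)
for n in('side','top'):
    c=eyes.camera(n);cv2.imwrite(f'pics/{n}0.png',c['img'][:,:,::-1]);pickle.dump(c,open(f'{n}0.pkl','wb'))
    for th in('day_stand','spice_jar_1','jar_2','red_tooth','day_wheel'):
        print(n,th,[(np.round(d['at'],3).tolist(),round(d['p'],2)) for d in eyes.boxes_of(th,c)])
    print(-c['R'].T@c['t'])
E
```

```text
0.0 [ 0.18329222 -0.5969079   0.23841486] [[ 9.55980071e-01  2.93431444e-01 -3.02019562e-04]
 [ 2.93431465e-01 -9.55978143e-01  1.94042234e-03]
 [ 2.80656829e-04 -1.94362713e-03 -9.99998072e-01]] [-0.62671877  0.57814601  0.45433486] 0.017
side day_stand [([0.526, 0.251, 0.024], 0.94), ([0.411, 0.127, 0.012], 0.68), ([0.41, 0.558, 0.018], 0.56)]
side spice_jar_1 [([0.64, 0.241, 0.068], 0.82), ([0.587, 0.368, 0.068], 0.75)]
side jar_2 [([0.499, 0.379, 0.07], 0.77)]
side red_tooth [([0.534, 0.257, 0.08], 0.89), ([0.408, 0.125, 0.053], 0.72), ([0.412, 0.562, 0.052], 0.64)]
side day_wheel [([0.532, 0.253, 0.08], 0.9), ([0.413, 0.562, 0.053], 0.77), ([0.412, 0.13, 0.054], 0.7)]
[ 0.58803085 -0.49440758  0.57293326]
top day_stand [([0.408, 0.568, 0.013], 0.91), ([0.52, 0.27, 0.019], 0.81), ([0.404, 0.14, 0.01], 0.74)]
top spice_jar_1 [([0.581, 0.381, 0.106], 0.61), ([0.636, 0.262, 0.105], 0.6)]
top jar_2 [([0.494, 0.396, 0.097], 0.87)]
top red_tooth [([0.404, 0.138, 0.061], 0.7), ([0.408, 0.567, 0.065], 0.66), ([0.526, 0.267, 0.092], 0.53)]
top day_wheel [([0.524, 0.262, 0.092], 0.81), ([0.411, 0.565, 0.062], 0.48), ([0.413, 0.141, 0.063], 0.42)]
[0.32389398 0.36341143 1.24216952]
```

View pics/side0.png

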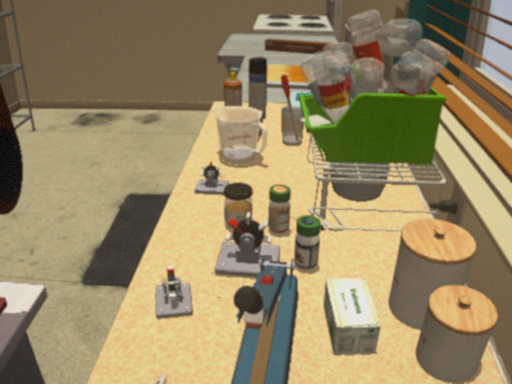

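View pics/top0.png

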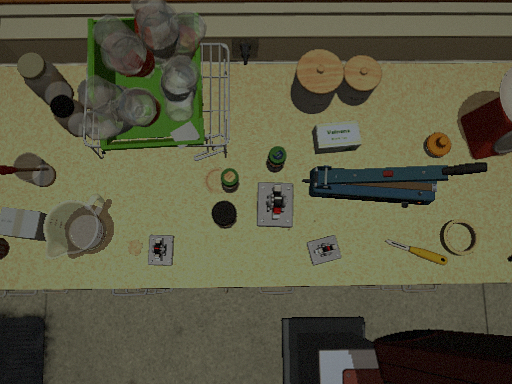

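Three candidate stands: side pixels (247,250), (172,290) and (210,180). The middle one, at about (0.525, 0.26), has the largest base and stands left of the sealer. I'll confirm this in an enlarged crop.

```bash
python3 - <<'E'
import cv2,numpy as np,pickle
s=pickle.load(open('side0.pkl','rb'));t=pickle.load(open('top0.pkl','rb'))
a=cv2.resize(s['img'][195:285,205:295],(540,540),interpolation=cv2.INTER_CUBIC)[:, :400]
a=cv2.resize(s['img'][200:285,205:290],(400,400),interpolation=cv2.INTER_CUBIC)
b=cv2.resize(t['img'][170:240,240:310],(400,400),interpolation=cv2.INTER_CUBIC)
cv2.imwrite('pics/crop.png',np.hstack([a,b])[:,:,::-1])
E
```

```text
(no output)
```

View pics/crop.png

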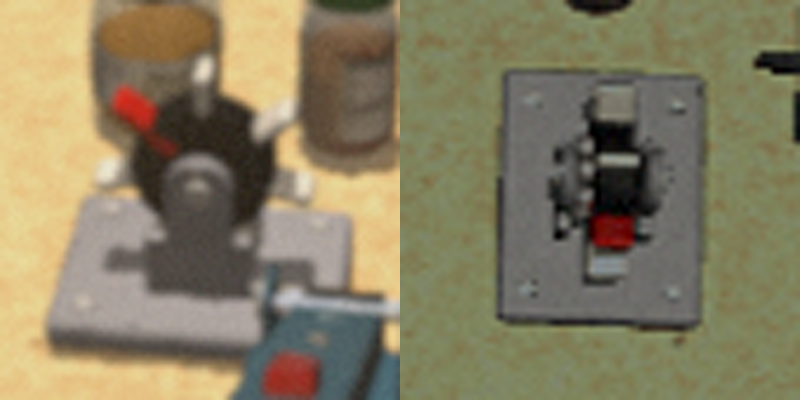

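The crop confirms it: the stand has the largest base, with its red tooth on the robot's side one click short (51° left of up, crop (130,100)) and a white tooth straight up (205,70). Next is the stand's pose from the base corners.

```bash
cat >h.py <<'E'
import cv2,numpy as np,pickle
def ray(c,px,z):
    u=cv2.undistortPoints(np.array([[px]],float),c['mtx'],np.array(c['dist_coeffs'],float))[0,0]
    C=-c['R'].T@c['t'];d=c['R'].T@np.array([u[0],u[1],1]);return C+d*(z-C[2])/d[2]
def proj(c,X): return cv2.projectPoints(np.array(X,float).reshape(-1,3),cv2.Rodrigues(np.array(c['R']))[0],np.array(c['t'],float),c['mtx'],np.array(c['dist_coeffs'],float))[0].reshape(-1,2)
E
python3 - <<'E'
from h import *
t=pickle.load(open('top0.pkl','rb'));s=pickle.load(open('side0.pkl','rb'))
P=[ray(t,(240+.175*x-.4,170+.175*y-.4),.015) for x,y in[(103,70),(305,75),(300,327),(98,320)]]
P=np.array(P);print(P.round(4),P.mean(0))
d=(P[0]+P[1]-P[2]-P[3])/2;yaw=np.arctan2(d[1],d[0]);e=(P[0]+P[3]-P[1]-P[2])/2;print(d,e,np.degrees(yaw),np.degrees(np.arctan2(-e[0],e[1])))
m=P.mean(0);X=[m[0],m[1],.114];print('tooth top proj',proj(t,X),proj(s,X),'seen top',240+.175*220,170+.175*160,'side',205+205*.2125,200+60*.2125)
E
```

```text
[[0.5888 0.3088 0.015 ]
 [0.5854 0.2132 0.015 ]
 [0.4656 0.2194 0.015 ]
 [0.47   0.3134 0.015 ]] [0.52744982 0.26368776 0.015     ]
[ 0.11936076 -0.00536689  0.        ] [0.00390119 0.094839   0.        ] -2.574489534514316 -2.355525160859628
tooth top proj [[277.95665306 197.46887915]] [[247.3270804  213.55213382]] seen top 278.5 198.0 side 248.5625 212.75
```

>>> play_rows --motion '[[[0.015, 0.04, 0.01, 0, 0, -2, 1], [0.03, 0.08, 0.02, 0, 0, -4, 1], [0.045, 0.12, 0.03, 0, 0, -6, 1], [0.06, 0.16, 0.03, 0, 0, -8, 1], [0.075, 0.2, 0.03, 0, 0, -10, 1], [0.09, 0.24, 0.03, 0, 0, -12, 1], [0.105, 0.28, 0.03, 0, 0, -14, 1], [0.12, 0.32, 0.03, 0, 0, -16, 1], [0.135, 0.36, 0.03, 0, 0, -18, 1], [0.15, 0.4, 0.03, 0, 0, -19.5, 1]]]' --grip_force 10

```text
t: 1.6
position: [0.3337, -0.196, 0.2698]
tcp_rot: [[0.999, -0.044, 0.001], [-0.044, -0.999, -0.001], [0.001, 0.001, -1.0]]
ft_force: [0.7, 0.5, -0.1]
opening: 0.171
gripper_force: 0.0
```

>>> play_rows --motion '[[[0.016, 0.045, 0, 0, 0, 0, 1], [0.032, 0.09, 0, 0, 0, 0, 1], [0.048, 0.135, 0, 0, 0, 0, 1], [0.064, 0.18, 0, 0, 0, 0, 1], [0.08, 0.225, 0, 0, 0, 0, 1], [0.096, 0.27, 0, 0, 0, 0, 1], [0.112, 0.315, 0, 0, 0, 0, 1], [0.128, 0.36, 0, 0, 0, 0, 1], [0.144, 0.41, 0, 0, 0, 0, 1], [0.16, 0.46, 0, 0, 0, 0, 1]]]'

```text
t: 2.6
position: [0.4922, 0.26, 0.2698]
tcp_rot: [[0.999, -0.042, 0.001], [-0.042, -0.999, 0.0], [0.001, -0.0, -1.0]]
ft_force: [0.5, -0.5, 0.9]
opening: 0.006
gripper_force: 0.0
```

>>> play_rows --motion '[[[0, 0, 0, 0, 0, 0, 1], [0, 0, 0, 0, 0, 0, 1], [0, 0, 0, 0, 0, 0, 1], [0, 0, 0, 0, 0, 0, 1]]]'

```text
t: 3.0
position: [0.4918, 0.2566, 0.27]
tcp_rot: [[0.999, -0.044, 0.001], [-0.044, -0.999, -0.0], [0.001, -0.0, -1.0]]
ft_force: [-0.0, -0.5, 0.3]
opening: 0.012
gripper_force: 0.0
```

>>> play_rows --motion '[[[0, 0.003, -0.03, 0, 0, 0, 1], [0, 0.003, -0.07, 0, 0, 0, 1], [0, 0.003, -0.11, 0, 0, 0, 1], [0, 0.003, -0.13, 0, 0, 0, 1], [0, 0.003, -0.14, 0, 0, 0, 1], [0, 0.003, -0.145, 0, 0, 0, 1], [0, 0.003, -0.145, 0, 0, 0, 1], [0, 0.003, -0.145, 0, 0, 0, 1]]]'

```text
t: 3.8
position: [0.493, 0.2609, 0.1263]
tcp_rot: [[0.999, -0.043, 0.003], [-0.043, -0.999, 0.001], [0.003, -0.001, -1.0]]
ft_force: [0.1, -0.0, 0.5]
opening: 0.006
gripper_force: 0.0
```

```bash
cat >look.py <<'E'
import sys
from plant import monitor, eyes
from h import *
n=sys.argv[1]
for _ in range(3):
    s=eyes.camera('side');o=monitor.get_obs();print(o['t'],np.round(o['position'],4),np.round(o['ft_force'],2))
t=eyes.camera('top')
a=cv2.resize(s['img'][195:280,205:290],(400,400),interpolation=cv2.INTER_CUBIC)
b=cv2.resize(t['img'][170:240,240:310],(400,400),interpolation=cv2.INTER_CUBIC)
cv2.imwrite(f'pics/{n}.png',np.hstack([a,b])[:,:,::-1])
E
python3 look.py l1
```

```text
3.85 [0.493  0.261  0.1263] [0.08 0.63 0.13]
3.9 [0.4929 0.2611 0.1261] [0.65 0.21 0.26]
3.95 [0.4927 0.2611 0.1259] [-1.06 -0.65  0.43]
```

View pics/l1.png

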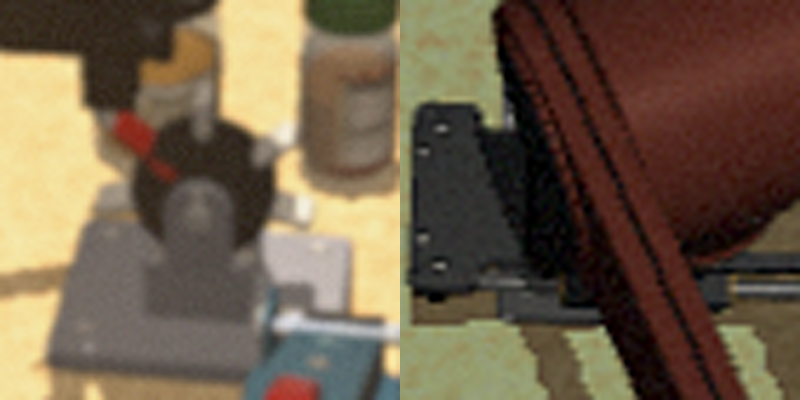

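The fingertip (crop 85–140, 110) hangs just clear of the red tooth (135,125), and the white tooth (205,100) is still up. I'll lower it slightly between the two teeth and push slowly.

>>> play_rows --motion '[[[0.006, 0, -0.001, 0, 0, 0, 1], [0.012, 0, -0.003, 0, 0, 0, 1], [0.016, 0, -0.005, 0, 0, 0, 1], [0.018, 0, -0.0055, 0, 0, 0, 1], [0.02, 0, -0.0055, 0, 0, 0, 1], [0.022, 0, -0.0055, 0, 0, 0, 1], [0.024, 0, -0.0055, 0, 0, 0, 1], [0.026, 0, -0.0055, 0, 0, 0, 1], [0.028, 0, -0.0055, 0, 0, 0, 1], [0.03, -0.001, -0.0055, 0, 0, 0, 1]]]'

```text
t: 5.0
position: [0.5218, 0.26, 0.119]
tcp_rot: [[0.999, -0.042, -0.0], [-0.042, -0.999, 0.0], [-0.0, -0.0, -1.0]]
ft_force: [-2.1, 1.7, -0.1]
opening: 0.003
gripper_force: 1.1
```

```bash
python3 look.py l2
```

```text
5.05 [0.5222 0.2599 0.119 ] [-1.93  0.64  0.2 ]
5.1 [0.5221 0.2599 0.119 ] [-1.63  1.46 -0.2 ]
5.15 [0.522  0.2599 0.119 ] [-2.24  0.7   0.44]
```

View pics/l2.png

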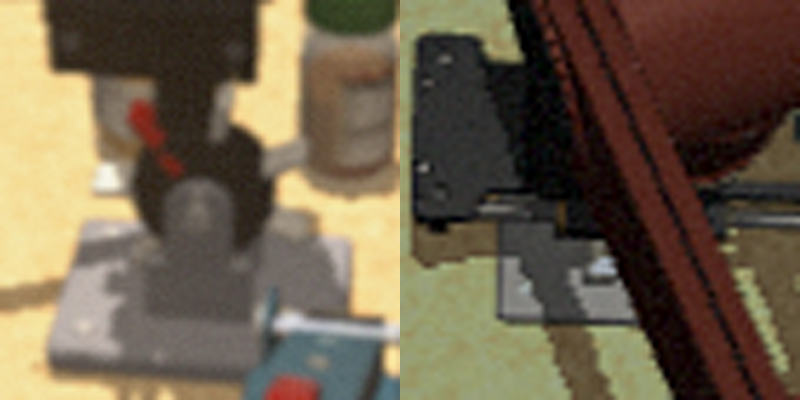

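The wheel is turning: the white tooth is now at (220,110) and the red one at (150,130), with about 2 N at the tip and the stand unmoved. I'll keep going past half a click.

>>> play_rows --motion '[[[0.002, 0, 0, 0, 0, 0, 1], [0.004, 0, 0, 0, 0, 0, 1], [0.006, 0, 0, 0, 0, 0, 1], [0.008, 0, 0, 0, 0, 0, 1], [0.01, 0, 0, 0, 0, 0, 1], [0.012, -0.001, 0, 0, 0, 0, 1], [0.014, -0.001, 0, 0, 0, 0, 1], [0.014, -0.001, 0, 0, 0, 0, 1]]]'

```text
t: 6.0
position: [0.5371, 0.2588, 0.1197]
tcp_rot: [[0.999, -0.043, 0.002], [-0.043, -0.999, 0.0], [0.002, -0.001, -1.0]]
ft_force: [2.1, 0.3, 0.8]
opening: 0.007
gripper_force: 1.1
```

```bash
python3 look.py l3
```

```text
6.05 [0.5368 0.2588 0.1196] [ 2.21 -0.11  1.74]
6.1 [0.5366 0.2588 0.1195] [2.38 0.4  2.26]
6.15 [0.5364 0.2588 0.1195] [1.35 0.57 1.37]
```

View pics/l3.png

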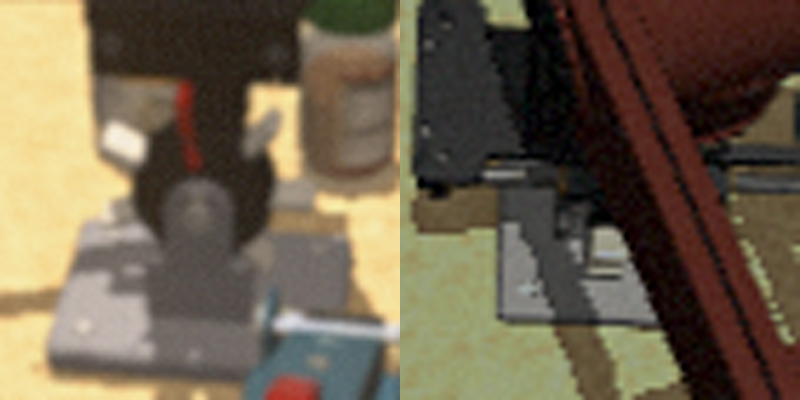

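It snapped: the red tooth (188,120) now rests against the back of the finger, just short of up. I'll ease the finger forward while lifting a little, so the detent can seat the tooth, then retreat upward.

>>> play_rows --motion '[[[0.002, 0, 0.001, 0, 0, 0, 1], [0.004, 0, 0.002, 0, 0, 0, 1], [0.006, 0, 0.003, 0, 0, 0, 1], [0.008, 0, 0.004, 0, 0, 0, 1], [0.01, 0, 0.005, 0, 0, 0, 1], [0.01, 0, 0.01, 0, 0, 0, 1], [0.01, 0, 0.02, 0, 0, 0, 1], [0.01, 0, 0.05, 0, 0, 0, 1], [0.01, 0, 0.1, 0, 0, 0, 1], [0.01, 0, 0.14, 0, 0, 0, 1]]]'

```text
t: 7.2
position: [0.5458, 0.2589, 0.2622]
tcp_rot: [[0.999, -0.042, 0.001], [-0.042, -0.999, 0.001], [0.001, -0.001, -1.0]]
ft_force: [0.9, 0.4, -0.3]
opening: 0.008
gripper_force: 0.0
```

>>> play_rows --motion '[[[-0.04, -0.03, 0, 0, 0, 0, 1], [-0.06, -0.07, 0, 0, 0, 0, 1], [-0.08, -0.11, 0, 0, 0, 0, 1], [-0.1, -0.15, 0, 0, 0, 0, 1], [-0.11, -0.19, 0, 0, 0, 0, 1], [-0.12, -0.23, 0, 0, 0, 0, 1], [-0.13, -0.27, 0, 0, 0, 0, 1], [-0.13, -0.31, 0, 0, 0, 0, 1], [-0.13, -0.31, 0, 0, 0, 0, 1], [-0.13, -0.31, 0, 0, 0, 0, 1]]]'

```text
t: 8.2
position: [0.4158, -0.0518, 0.2598]
tcp_rot: [[0.999, -0.045, 0.001], [-0.045, -0.999, 0.0], [0.001, -0.0, -1.0]]
ft_force: [-0.4, 0.1, 0.4]
opening: 0.004
gripper_force: 0.0
```

```bash
python3 look.py l4
```

```text
8.25 [ 0.4159 -0.0509  0.2596] [-0.39  0.78  0.89]
8.3 [ 0.4159 -0.0504  0.2595] [-0.31 -0.28  1.7 ]
8.35 [ 0.416  -0.0502  0.2593] [ 0.75  0.07 -0.65]
```

View pics/l4.png

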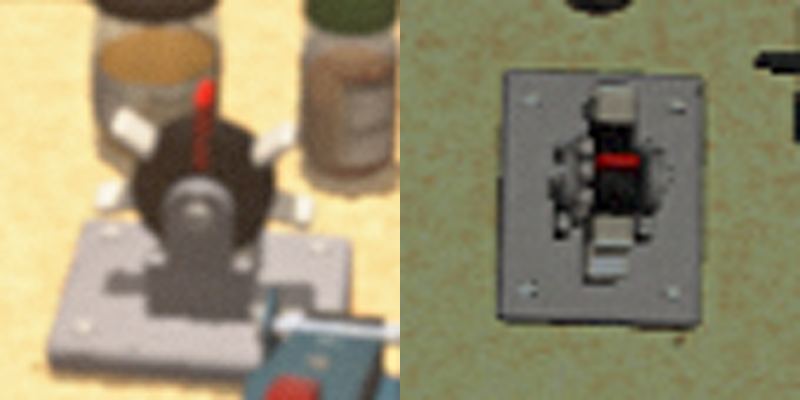

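The red tooth stands straight up, at side crop (205,100) and top crop (618,160), and the stand and jars have not moved.

```bash
python3 -c "
from plant import ticket;print(ticket.hand_in())"
```

```text
the job is handed in; nothing more can be done
None
```

I turned the day wheel forward one click, so its red tooth now stands straight up; the last pictures show the stand and jars unmoved with the arm clear, and the job is handed in (no verdict was returned).

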